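# Re-fasten the amplifier's circuit board

## Robot

A 6-joint arm with a two-finger parallel gripper is mounted at the origin on the work surface. World frame = base frame: x ahead of the robot, y to its left, z up, the work surface at z = 0. Lengths are in m, angles in rad, forces in N, time in s.
With the tool pointing down it reaches from about 0.3 to 0.875 m from the base axis. Payload 6.4 kg.
Tool frame: the origin (TCP) lies on the centre line of the jaws, within the pads' length; the fingertips stand 8 mm ahead of it and the grasp point (between the pads) lies 11 mm behind it; z points along the fingers, y is the line along which they close (so a half turn about z gives the same grasp; the last joint's range is limited). The gripper opens to 85 mm and grips with 20 to 120 N. Pads are 22 mm wide; open, the fingers measure 114 mm over their backs; the gripper's body (76 mm by 85 mm) begins 54 mm behind the grasp point. The pads swing forward as they close: fully open they stand 13 mm farther back than shut.
Start: joints at [-1.479, 0.181, 1.607, -0, 1.354, -0.206], TCP at [0.169, -0.55, 0.239] pointing down, gripper open.
Joint ranges: [-2.99, 2.99], [-0.89, 2.07], [0.3, 2.58], [-1.14, 4.28], [0, 2.63], [-3.12, 3.12]. Speed limits (rad/s): [2.57, 2.57, 3.01, 3.14, 3.14, 3.14].

## Interface

Orientations are given as a unit quaternion [w, x, y, z].
In Python, from bench import ctrl gives the robot as it stands.
- The arm moves only by the shell command python3 -m handwheel 'ROWS' [OPENING]. ROWS is JSON, a list that holds one entry, the list of rows, each a list of 4 numbers: the shift along the tool's x, y, z each as a share of 20 cm, from -1 to 1, then the turn about the tool's z as a share of 1.5 rad, from -1 to 1. In form: [[[x, y, z, twist], ...]]. A call has 1 to 10 rows; each row is the pose to reach, as a shift and turn from the pose commanded when the call began, along the tool's axes at that moment; what a row does not reach only later rows make up. A row lasts 1/8 s, in which the tool goes at most 62.5 mm and 10.7 degrees, less where a joint would pass 70% of its speed; a pose out of reach is approached as far as the arm can. A call with a number of a shift or a turn outside -1 to 1 is refused whole. A call with a gripper value outside its range is refused whole. OPENING is the finger opening in mm, from 0 to 85.4, set as the call begins (- or left out, the last holds). The fingers move at their own pace and stop on an object; the grip force is fixed at half the most. Time passes only in rows, so rows that repeat a pose let the fingers close. It gives the time, the measured TCP pose, the force, the opening and the grip force at its end, in the units of the state.
- ctrl.get_obs(): the state, without advancing time (a new reading comes with each control period).
- ctrl.camera(name): name is "scene" or "top" or "wrist"; returns a dict with "color" (480x640x3 uint8, red, green, blue), "range_z" (480x640 float32, m along the optical axis (not along the pixel's ray), 0 where there is no reading), "K" (3x3 intrinsics, pixels), "distortion" ([k1, k2, p1, p2, k3] as OpenCV has them; the pictures are not rectified), "pose" (4x4, takes a point from camera to world coordinates); the wrist camera has in their place "T_tool_cam" (4x4, takes a point from camera to tool coordinates, whose origin is the TCP and whose axes are the flange's). Camera axes: x right, y down, z forward; pixel columns grow to the right and rows downward; lengths in m; the calibration is good to about 2 mm. A picture is of the moment at which its call begins: read the wrist's pose just before it.
- ctrl.hand_in(): hands the job in; it is judged then, once.
The state is a dict: "time_s": time; "q": joint angles; "dq": joint speeds; "joint_efforts": joint torques, N m; "eef_pos": TCP position; "eef_rot": TCP orientation; "wrist_force": force on the tool from outside, world axes, zero at the start; "torque": the same for the moment, N m; "opening": opening from 0.0 (shut) to 1.0 (fully open); "grasp_force": force on a finger pad.
Only numpy, scipy, OpenCV 4.12 (cv2) and the standard library are available. Lean on these libraries where they do the work, as an engineer would, in place of code of your own. Each camera call takes 0.05 s, during which the arm holds its last target. There are 200 camera calls.

## Task

Lever the amplifier case's cover open with the flat pry tool under its tab and swing it well past upright, then knock the pin of every white snap rivet on the circuit board fully home with the mallet, touching the rivets with nothing but the mallet. Then shut the cover fully, and leave the mallet standing on its head and the pry tool lying flat, both on the rubber tool mat; do not disturb the bottle, the spool or the meter.

Things in the scene. Friction and masses are not known exactly. Their poses are not given: they have to be found in the camera images.
- case: Fixed dark steel amplifier case, 160 (x) x 130 (y) x 30 mm high, open-topped. Origin: centre of its underside. Cover hinge along x on the +y side; pry tab mid -y side. Inside: green circuit board (top 10 mm up), parts lower than 27 mm, white snap rivets. Below the tab a ledge 60 mm wide sticks out 16 mm from the -y wall, its top 22 mm above the bench.
- cover (a joint): Angle of the case's black hinged cover, rad: 0 shut, 2.0 fully open (past upright, at its stop). A hollow shell 160 x 130 mm, walls 3 mm, rim 32 and top 55 mm above the bench when shut. A stiff hinge (0.15 N m of friction) holds it at any angle; 2 to 3 N at the tab lifts it. Starts at 0 to 0.03.
- cover_hinge (a point): Middle of the cover's hinge line: 65 mm to +y of the case's centre, 32 mm above the bench. Turns with the cover: at 0 its axes are the case's.
- cover_tab (a point): Middle of the outer edge of the cover's pry tab, on its underside, 146 mm from the hinge line; moves with the cover. Tab 60 mm wide, 4 mm thick, sticks out 16 mm beyond the cover's wall; shut, its underside is 32 mm above the bench, 10 mm above the ledge. The gap is 16 mm deep, ending at the case wall.
- mallet: Loose block mallet, 0.2 to 0.4 kg, standing on its head. Head 50 x 50 mm, 60 mm high, wood with flat rubber faces below and above; wooden handle 18 wide x 26 mm high runs 115 mm from the head towards the mallet's -x, its centre line 30 mm above the lower face; grip it 50 mm from the head's centre. Origin: centre of the lower (striking) face; z up.
- blade: Loose flat pry tool, 0.075 kg, lying along its x: black handle 100 long, 18 wide, 20 mm high from x = -100 to 0, then a steel blade 80 long, 14 wide, 3 mm thick to x = +80, its mid-plane 10 mm above the underside. Origin: underside, where handle and blade meet; z up.
- blade_grip (a point): On the pry tool's handle, 25 mm behind the blade, 10 mm above the underside.
- blade_tip (a point): Middle of the pry tool's tip, 105 mm ahead of blade_grip, at mid-thickness.
- mat: Fixed black rubber tool mat, 240 (x) x 220 (y) x 3 mm, on the bench to the robot's right. Origin: centre of its underside.
- bottle: Bystander: small closed bottle, 52 mm across, 100 mm high, origin under its centre.
- spool: Bystander: metal solder spool standing on its flange, 56 mm across, 40 mm high, origin under its centre.
- meter: Bystander: yellow multimeter, 75 x 140 x 35 mm, lying flat, origin under its centre.
- rivet1: White plastic snap rivet on the board, near the tab, robot side, within 8 mm of (-45, -35) mm in the case's frame; its sleeve, 18 mm across and 18 mm high with a 24 mm foot, sits on the board (loose, 0.1 kg). Origin: underside of the foot, 10 mm above the bench. Absent (None) in some starts.
- pin1 (a joint): How far the sprung pin of rivet1 has been driven down, m: 0 standing proud, 0.010 fully home; starts at 0 to 0.003. A spring and friction resist (3.5 N rising to 4.5 N), and friction keeps it where it is driven. None if absent.
- pin1_top (a point): Centre of the top of rivet1's 16 mm wide round pin head: 44 mm above the bench when proud, 34 mm when home (4 mm above the case's rim). None if absent.
- rivet2: White plastic snap rivet on the board, near the tab, far side, within 8 mm of (45, -35) mm in the case's frame; its sleeve, 18 mm across and 18 mm high with a 24 mm foot, sits on the board (loose, 0.1 kg). Origin: underside of the foot, 10 mm above the bench. Absent (None) in some starts.
- pin2 (a joint): How far the sprung pin of rivet2 has been driven down, m: 0 standing proud, 0.010 fully home; starts at 0 to 0.003. A spring and friction resist (3.5 N rising to 4.5 N), and friction keeps it where it is driven. None if absent.
- pin2_top (a point): Centre of the top of rivet2's 16 mm wide round pin head: 44 mm above the bench when proud, 34 mm when home (4 mm above the case's rim). None if absent.
- rivet3: White plastic snap rivet on the board, near the hinge, robot side, within 8 mm of (-45, 35) mm in the case's frame; its sleeve, 18 mm across and 18 mm high with a 24 mm foot, sits on the board (loose, 0.1 kg). Origin: underside of the foot, 10 mm above the bench. Absent (None) in some starts.
- pin3 (a joint): How far the sprung pin of rivet3 has been driven down, m: 0 standing proud, 0.010 fully home; starts at 0 to 0.003. A spring and friction resist (3.5 N rising to 4.5 N), and friction keeps it where it is driven. None if absent.
- pin3_top (a point): Centre of the top of rivet3's 16 mm wide round pin head: 44 mm above the bench when proud, 34 mm when home (4 mm above the case's rim). None if absent.
- rivet4: White plastic snap rivet on the board, near the hinge, far side, within 8 mm of (45, 35) mm in the case's frame; its sleeve, 18 mm across and 18 mm high with a 24 mm foot, sits on the board (loose, 0.1 kg). Origin: underside of the foot, 10 mm above the bench. Absent (None) in some starts.
- pin4 (a joint): How far the sprung pin of rivet4 has been driven down, m: 0 standing proud, 0.010 fully home; starts at 0 to 0.003. A spring and friction resist (3.5 N rising to 4.5 N), and friction keeps it where it is driven. None if absent.
- pin4_top (a point): Centre of the top of rivet4's 16 mm wide round pin head: 44 mm above the bench when proud, 34 mm when home (4 mm above the case's rim). None if absent.
Things that resemble listed ones, but are neither listed nor needed, are in the scene too. There is more than one size of the mallet; the one meant has the size given above. There is more than one size of the case; the job needs the smaller.

How it is judged:
By the outcome, as a careful person would: the job done as asked, in the order asked, and still so for the second after the job is handed in, with the robot touching nothing.
Of rivet1, rivet2, rivet3, rivet4 only 2 to 4 are there at a start; the rules pass over those that are not, and their reading is None.
At some moment in a run one of mallet, blade may be knocked a few centimetres aside while the robot is not near it.
It also fails if it takes over 200 s, if anything falls off the work surface, if the arm or the gripper's body presses on something with over 40 N, if the wrist force passes 120 N, or if a joint passes its speed limit or range.

## Working session

There is one attempt and no reset: what is moved stays moved. The work goes in short steps, Python scripts to look and compute and a shell command to move; the robot and the scene stay as the last step left them, time stands still between calls to the robot, and variables do not carry over. Pictures are saved under pics/ and viewed, at most 14 in all, crops included, and the job is handed in when it is done.

```bash
ls; mkdir -p pics; python3 - <<'E'
from bench import ctrl
import cv2,pickle
o=ctrl.get_obs(); print(o)
for n in("scene","top"):
    c=ctrl.camera(n); pickle.dump(c,open(f"{n}.pkl","wb")); cv2.imwrite(f"pics/{n}0.png",c["color"][:,:,::-1]); print(n,c["K"],c["pose"],c["distortion"])
c=ctrl.camera("wrist");print(c["T_tool_cam"],c["K"],c["distortion"])
E
```

```text
pics
{'time_s': 0.0, 'q': array([-1.47932667e+00,  1.81536428e-01,  1.60797180e+00, -8.34211875e-07,
        1.35377821e+00, -2.06287501e-01]), 'dq': array([ 0.00049575,  0.00127762, -0.00241468, -0.00091002, -0.00030372,
       -0.00083973]), 'joint_efforts': array([ 1.48258372e-03, -4.44864535e+01, -3.51342702e+01, -2.56703670e-04,
        8.97556281e-03,  3.98976852e-05]), 'eef_pos': array([ 0.16866705, -0.54916811,  0.23840422]), 'eef_rot': array([-8.45521171e-04,  9.88937672e-01,  1.48329244e-01,  4.81859396e-05]), 'wrist_force': array([ 0.38550626, -0.1492172 ,  0.87730664]), 'torque': array([-0.05330674,  0.06397808, -0.03099504]), 'grasp_force': 0.0, 'opening': 1.0013701071065657}
scene [[624.64559445   0.         324.34678748]
 [  0.         624.64559445 234.77421921]
 [  0.           0.           1.        ]] [[ 0.12798574  0.80339324 -0.58153157  1.31046841]
 [ 0.99176355 -0.10661334  0.07098352  0.05359246]
 [-0.00497134 -0.58582669 -0.81042111  1.21810781]
 [ 0.          0.          0.          1.        ]] [-0.07721698  0.          0.          0.          0.        ]
to
[... 153 characters left out ...]
5  0.04803547  0.4275269 ]
 [-0.99964609 -0.02509315  0.00883302  0.15111956]
 [-0.00761459 -0.04824361 -0.99880657  1.23380211]
 [ 0.          0.          0.          1.        ]] [-0.05711062  0.          0.          0.          0.        ]
[[ 1.12091305e-03 -9.64451614e-01 -2.64257124e-01  6.69778794e-02]
 [ 9.99998586e-01  7.49723794e-04  1.50550016e-03 -4.99997161e-04]
 [-1.25386221e-03 -2.64258438e-01  9.64451090e-01 -1.34503513e-01]
 [ 0.00000000e+00  0.00000000e+00  0.00000000e+00  1.00000000e+00]] [[373.30563892   0.         324.01788726]
 [  0.         373.30563892 238.52409607]
 [  0.           0.           1.        ]] [-0.03768702  0.          0.          0.          0.        ]
```

View pics/top0.png

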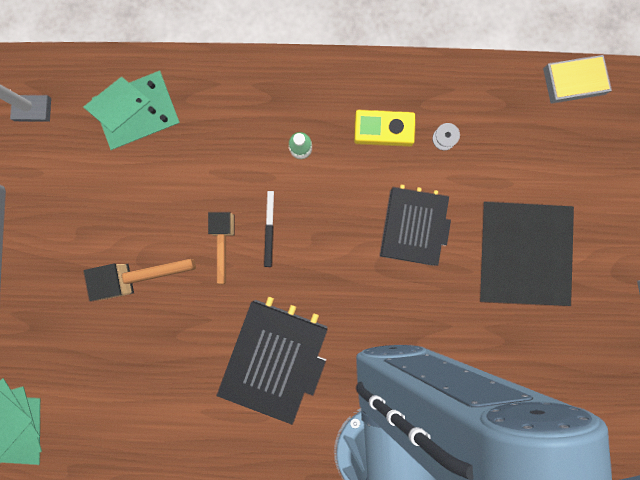

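View pics/scene0.png

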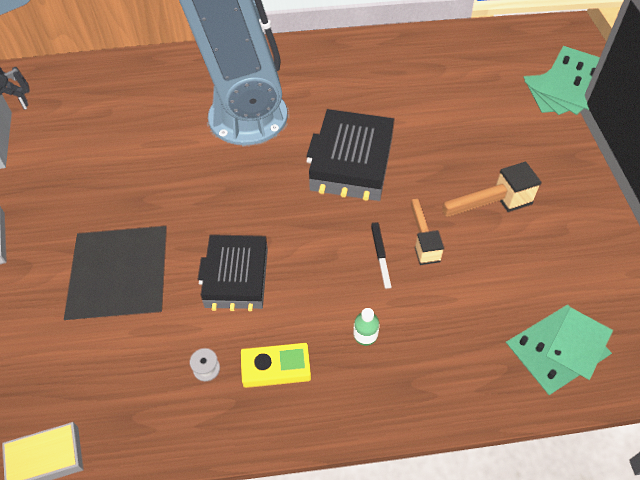

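The small case is at top (417,227), with its tab on the right at (447,232); the larger decoy is at (270,360). The two mallets are at (221,225), the smaller, and (110,280). The blade is at (269,230), the mat at (527,253), the bottle at (300,145), the meter at (385,127) and the spool at (447,136). Next I measure sizes.

```bash
cat > h.py <<'E'
import numpy as np,cv2,pickle
from bench import ctrl
from scipy.spatial.transform import Rotation as R
def pose(c,o=None):
    if "pose" in c: return c["pose"]
    T=np.eye(4);q=o["eef_rot"];T[:3,:3]=R.from_quat([q[1],q[2],q[3],q[0]]).as_matrix();T[:3,3]=o["eef_pos"];return T@c["T_tool_cam"]
def rays(c,uv):
    p=cv2.undistortPoints(np.array(uv,float).reshape(-1,1,2),c["K"],c["distortion"]).reshape(-1,2)
    return np.c_[p,np.ones(len(p))]
def plane(c,uv,z,o=None):
    T=pose(c,o);d=rays(c,uv)@T[:3,:3].T
    return T[:3,3]+d*((z-T[2,3])/d[:,2])[:,None]
def cloud(c,o=None):
    v,u=np.mgrid[:480,:640];d=rays(c,np.c_[u.ravel(),v.ravel()])*c["range_z"].reshape(-1,1)
    T=pose(c,o);return (d@T[:3,:3].T+T[:3,3]).reshape(480,640,3)
def biggest(m):
    n,l,s,_=cv2.connectedComponentsWithStats(m.astype(np.uint8));return l==1+np.argmax(s[1:,4])
def rect(c,m,z,o=None):
    m=biggest(m);v,u=np.nonzero(m);P=plane(c,np.c_[u,v],z,o)[:,:2]
    (x,y),(w,h),a=cv2.minAreaRect((P*1000).astype(np.float32))
    return f"c=({x:.1f},{y:.1f}) mean=({1000*P[:,0].mean():.1f},{1000*P[:,1].mean():.1f}) {w:.1f}x{h:.1f} a={a:.2f} n={len(u)}"
def snap(n,png=None):
    o=ctrl.get_obs();c=ctrl.camera(n)
    if png: cv2.imwrite("pics/"+png,c["color"][:,:,::-1])
    return c,o
E
python3 - <<'E'
from h import *
for n,boxes in (("top",dict(case=(370,460,175,275),big=(210,335,295,430),mal=(200,240,200,290),mal2=(80,200,250,305),blade=(255,285,180,275),mat=(475,580,195,310),bottle=(280,320,125,165),meter=(350,420,105,150),spool=(430,465,118,155))),("scene",dict(case=(190,275,225,315),mal=(405,450,190,270),blade=(365,395,215,295),mat=(60,170,220,325)))):
    c=pickle.load(open(n+".pkl","rb"));P=cloud(c);col=c["color"].astype(int)
    print(n)
    for k,(a,b,e,f) in boxes.items():
        roi=np.zeros((480,640),bool);roi[e:f,a:b]=1
        z=P[...,2];dark=(col.max(-1)<70)
        if k in("case","big"):
            hi=np.percentile(z[roi],90);m=roi&(z>hi-.006);zz=.055 if k=="case" else hi
        elif k[:3]=="mal": hi=np.percentile(z[roi],97);m=roi&(z>hi-.012);zz=.06 if k=="mal" else hi
        elif k=="blade":
            m=roi&dark;hi=np.median(z[biggest(m)]);zz=.02;print("blade handle",rect(c,m,zz),hi)
            m=roi&(col.min(-1)>140);zz=.0115
        elif k=="mat": m=roi&dark;hi=np.median(z[m]);zz=.003
        else: hi=np.percentile(z[roi],97);m=roi&(z>hi-.01);zz=hi
        print(k,rect(c,m,zz),round(hi,4))
    m=np.zeros((480,640),bool)
    a,b,e,f=boxes["mal"];m[e:f,a:b]=1;z=P[...,2];zz=m&(z>.025)&(z<.049)&(col[...,0]-col[...,2]>60);print("handle",rect(c,zz,.043))
    a,b,e,f=boxes["case"];m[:]=0;m[e:f,a:b]=1;m&=(z>.028)&(z<.044);print("tabish",rect(c,m&(P[...,1]<-.12),.036))
c=pickle.load(open("top.pkl","rb"))
cv2.imwrite("pics/id.png",cv2.resize(c["color"][170:310,70:470,::-1],None,fx=2,fy=2,interpolation=2))
E
```

```text
top
case c=(527.1,-55.4) mean=(527.0,-57.7) 131.6x160.9 a=81.94 n=3819 0.0589
big c=(213.4,259.6) mean=(213.0,259.2) 182.0x223.5 a=71.18 n=8071 0.0789
mal c=(522.1,390.1) mean=(522.0,390.1) 47.9x50.8 a=1.41 n=506 0.062
mal2 c=(380.1,643.2) mean=(379.9,643.1) 72.9x77.2 a=13.43 n=1080 0.0888
blade handle c=(473.0,280.7) mean=(462.5,276.3) 16.7x94.2 a=89.41 n=61 0.019870781777727498
blade c=(564.5,281.2) mean=(564.6,281.2) 16.1x79.0 a=88.79 n=234 0.0199
mat c=(471.1,-334.2) mean=(469.8,-342.9) 217.1x236.8 a=88.66 n=4477 0.0037
bottle c=(708.1,211.3) mean=(708.4,211.0) 22.5x22.1 a=1.58 n=95 0.1004
meter c=(756.4,15.5) mean=(757.3,16.2) 140.9x74.9 a=89.15 n=1718 0.0418
spool c=(741.8,-130.4) mean=(741.6,-130.3) 54.7x53.8 a=0.54 n=465 0.0438
handle c=(440.7,386.0) mean=(440.5,386.1) 112.7x18.5 a=1.96 n=445
tabish c=(516.3,-130.7) mean=(516.2,-130.7) 12.5x60.3 a=81.97 n=134
scene
case c=(529.7,-54.9) mean=(531.9,-56.8) 131.8x165.1 a=81.70 n=3398 0.0587
mal c=(528.6,391.7) mean=(528.4,392.0) 57.5x52.6 a=1.89 n=465 0.0623
blade handle c=(481.4,280.7) mean=(482.6,280.7) 100.4x18.0 a=0.16 n=254 0.019850991348842384
blade c=(568.6,282.2) mean=(569.1,282.1) 15.8x82.5 a=89.80 n=212 0.0199
mat c=(589.5,-429.0) mean=(589.5,-429.0) 3.8x0.0 a=-138.32 n=2 0.0027
handle c=(437.5,386.6) mean=(439.4,387.3) 100.8x22.8 a=2.33 n=301
tabish c=(517.1,-130.5) mean=(518.8,-130.8) 11.8x59.2 a=81.88 n=116
```

View pics/id.png

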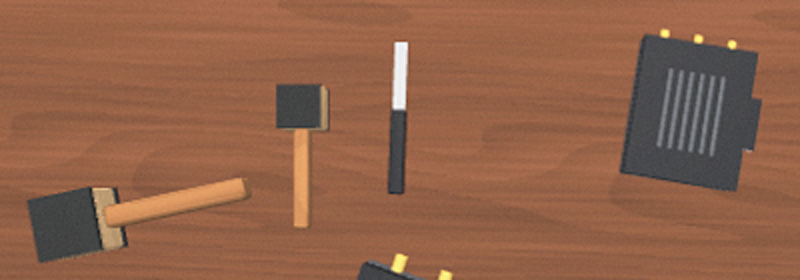

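The enlarged crop confirms it. The 48x51 mm head at top (221,225) is the mallet meant (the other is 73x77), and the 131x161 mm case at (417,227) is the smaller one. Now to the blade.

```bash
cat > plan.py <<'E'
import sys,numpy as np
from h import *
# usage: plan.py x y z psi_deg ... (mm, deg): prints shift numbers per leg
def cur():
    o=ctrl.get_obs();q=o["eef_rot"];M=R.from_quat([q[1],q[2],q[3],q[0]]).as_matrix()
    return *(1000*o["eef_pos"]),np.degrees(np.arctan2(M[1,0],M[0,0])),o
if __name__=="__main__":
    x,y,z,p,o=cur();print(f"at {x:.1f} {y:.1f} {z:.1f} psi {p:.2f} F {o['wrist_force'].round(1)} open {85.4*o['opening']:.1f} grip {o['grasp_force']:.0f} t {o['time_s']:.1f}")
    a=list(map(float,sys.argv[1:]))
    for X,Y,Z,Q in zip(a[::4],a[1::4],a[2::4],a[3::4]):
        c,s=np.cos(np.radians(p)),np.sin(np.radians(p));d=np.array([X-x,Y-y])/200
        print("[%.3f,%.3f,%.3f,%.3f]"%(d@[c,s],d@[s,-c],-(Z-z)/200,-np.radians(Q-p)/1.5));x,y,z,p=X,Y,Z,Q
E
python3 -m handwheel '[[[1,-1,0.0,0.2],[1,-1,0,0.2],[1,-1,0,0.2],[1,-1,0,0.2],[1,-1,0,0.2],[1,-1,0,0.2]]]' 50
python3 -m handwheel '[[[0.5,-1,0,0],[0.5,-1,0,0],[0.5,-1,0,0],[0.5,-1,0,0],[0.5,-1,0,0]]]'
python3 -m handwheel '[[[0.5,-1,0,0],[0.5,-1,0,0],[0.5,-1,0,0],[0.5,-1,0,0],[0.5,-1,0,0]]]'
python3 -m handwheel '[[[0,-0.9,0,0],[0,-0.9,0,0],[0,-0.9,0,0],[0,-0.9,0,0],[0,-0.9,0,0],[0,-0.9,0,0]]]'
python3 plan.py; python3 - <<'E'
from h import *
c,o=snap("wrist","w1.png");pickle.dump((c,o),open("w1.pkl","wb"))
col=c["color"].astype(int)
P=cloud(c,o);z=P[...,2]
near=(abs(P[...,1]-.281)<.04)&(abs(P[...,0]-.52)<.16)
print("handle",rect(c,near&(z>.015)&(z<.04)&(col.max(-1)<80),.02,o)); print("blade",rect(c,near&(col.min(-1)>140),.0115,o))
E
```

```text
time_s: 0.9
eef_pos: [0.302, -0.2979, 0.2392]
eef_rot: [-0.0, 1.0, 0.001, 0.0]
wrist_force: [0.0, -0.9, -0.1]
opening: 0.588
grasp_force: 0.0
time_s: 1.52
eef_pos: [0.4023, -0.0991, 0.2392]
eef_rot: [-0.0, 1.0, 0.001, -0.0]
wrist_force: [0.9, 0.1, -0.0]
opening: 0.585
grasp_force: 0.0
time_s: 2.15
eef_pos: [0.5032, 0.0998, 0.2388]
eef_rot: [0.0, 1.0, -0.0, -0.0]
wrist_force: [-0.5, 0.7, -0.7]
opening: 0.582
grasp_force: 0.0
time_s: 2.9
eef_pos: [0.5031, 0.2776, 0.2392]
eef_rot: [0.0, 1.0, -0.002, -0.0]
wrist_force: [-0.2, -0.1, -0.4]
opening: 0.587
grasp_force: 0.0
at 503.1 277.6 239.2 psi -0.28 F [-0.2 -0.1 -0.4] open 50.1 grip 0 t 2.9
handle c=(478.6,283.0) mean=(480.4,283.2) 16.5x98.1 a=89.22 n=1691
blade c=(567.2,283.2) mean=(568.4,282.9) 13.9x79.5 a=89.82 n=1334
```

View pics/w1.png

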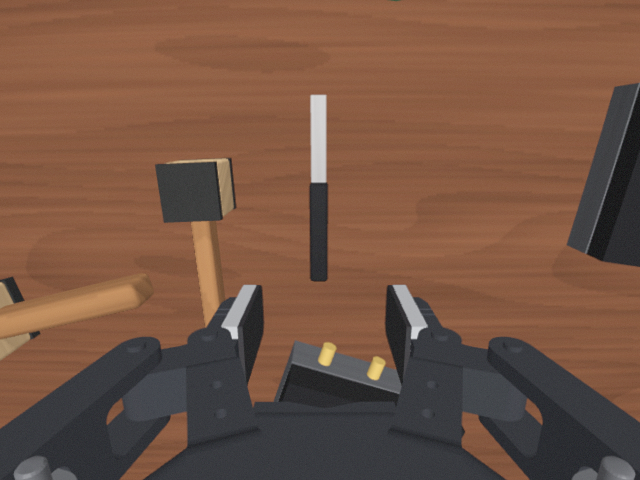

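The wrist view shows the pry tool on its centre line (handle (319,232), tip (318,96)), with the mallet head at (195,190). Blade axis is y≈282 and the grip point x≈503. Descend and grip.

```bash

python3 -m handwheel '[[[0,-0.022,0.8,-0.003],[0,-0.022,0.8,-0.003],[0,-0.022,0.8,-0.003],[0,-0.022,0.8,-0.003],[0,-0.022,0.8,-0.003]]]'
python3 -m handwheel '[[[0,0,0.2,0],[0,0,0.34,0],[0,0,0.34,0],[0,0,0.34,0]]]'
python3 -m handwheel '[[[0,0,0,0],[0,0,0,0],[0,0,0,0],[0,0,0,0],[0,0,0,0],[0,0,0,0]]]' 0
python3 plan.py
```

```text
time_s: 3.58
eef_pos: [0.504, 0.2839, 0.0811]
eef_rot: [-0.0, 1.0, 0.001, 0.001]
wrist_force: [-0.2, 0.0, -0.0]
opening: 0.585
grasp_force: 0.0
time_s: 4.08
eef_pos: [0.5045, 0.2846, 0.0138]
eef_rot: [-0.001, 1.0, 0.001, 0.002]
wrist_force: [0.2, -1.2, 0.0]
opening: 0.585
grasp_force: 0.0
time_s: 4.82
eef_pos: [0.5038, 0.2846, 0.0131]
eef_rot: [-0.0, 1.0, 0.001, 0.001]
wrist_force: [-1.2, -0.2, 7.4]
opening: 0.192
grasp_force: 60.1
at 503.8 284.6 13.1 psi 0.14 F [-1.2 -0.2  7.4] open 16.4 grip 60 t 4.8
```

```bash

python3 -m handwheel '[[[0,0,-0.2,0],[0,0,-0.4,0],[0,0,-0.6,0],[0,0,-0.8,0],[0,0,-0.8,0]]]'
python3 -m handwheel '[[[0,0.3,0,0],[0,0.6,0,0],[0,0.9,0,0],[0,1,0,0],[0,1,0,0]]]'
python3 -m handwheel '[[[0,0.3,0,0],[0,0.6,0,0],[0,0.9,0,0],[0,1,0,0],[0,1,0,0]]]'
python3 -m handwheel '[[[0,0.3,0,-0.1],[0,0.6,0,-0.2],[0,0.8,0,-0.4],[0,0.8,0,-0.5],[0,0.8,0,-0.6],[0,0.8,0,-0.8],[0,0.8,0,-0.952],[0,0.8,0,-0.952],[0,0.8,0,-0.952],[0,0.8,0,-0.952]]]'
python3 plan.py 497 -270 173 81.9 497 -270 40 81.9;python3 - <<'E'
from h import *
c,o=snap("wrist","w2.png");pickle.dump((c,o),open("w2.pkl","wb"))
c,o=snap("top");pickle.dump((c,o),open("t2.pkl","wb"))
E
```

```text
time_s: 5.45
eef_pos: [0.505, 0.285, 0.1758]
eef_rot: [-0.001, 1.0, 0.001, 0.004]
wrist_force: [0.4, -0.1, -0.3]
opening: 0.193
grasp_force: 59.1
time_s: 6.08
eef_pos: [0.5024, 0.0828, 0.1704]
eef_rot: [-0.0, 1.0, -0.0, -0.001]
wrist_force: [0.4, -0.7, 0.1]
opening: 0.194
grasp_force: 59.3
time_s: 6.7
eef_pos: [0.5034, -0.1159, 0.1707]
eef_rot: [-0.0, 1.0, 0.0, -0.0]
wrist_force: [-0.0, -0.6, -1.1]
opening: 0.193
grasp_force: 59.3
time_s: 7.95
eef_pos: [0.5043, -0.2745, 0.1711]
eef_rot: [-0.0, 0.756, 0.655, 0.0]
wrist_force: [-0.2, 0.3, -1.1]
opening: 0.191
grasp_force: 59.3
at 504.3 -274.5 171.1 psi 81.84 F [-0.2  0.3 -1.1] open 16.3 grip 59 t 8.0
[0.017,-0.039,-0.010,-0.001]
[0.000,0.000,0.665,-0.000]
```

View pics/w2.png

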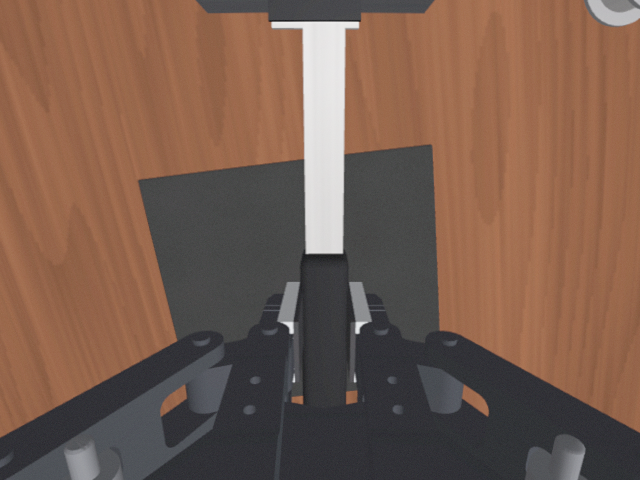

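The blade is gripped straight (x≈323 from row 253 to its tip at row 22). Beyond it are the dark tab at (315,10) and the pale ledge under it at (315,24). Now the blade pitch and tip position.

```bash
python3 - <<'E'
from h import *
c,o=pickle.load(open("w2.pkl","rb"));P=cloud(c,o)*1000
for r in(35,60,100,150,200,240): print(r,np.median(P[r,315:330],0).round(1))
print("tab",[np.median(P[8,a:a+8],0).round(1) for a in(275,315,350)])
print("ledge",[np.median(P[24,a:a+8],0).round(1) for a in(280,345)])
print("eef",o["eef_pos"]*1000)
ct,_=pickle.load(open("t2.pkl","rb"));Pt=cloud(ct);z=Pt[...,2];x=Pt[...,0];y=Pt[...,1];col=ct["color"].astype(int)
m=(abs(x-.525)<.1)&(y>-.16)&(y<.04)&(z>.02)&(z<.07)
print("case+tab",rect(ct,m&(z>.052),.056)); v,u=np.nonzero(m&(z>.052))
E
```

```text
35 [ 517.8 -175.3  169.2]
60 [ 516.7 -183.1  169. ]
100 [ 514.9 -195.8  169.2]
150 [ 512.5 -212.6  169.3]
200 [ 509.9 -230.3  169.5]
240 [ 507.8 -245.4  169.6]
tab [array([ 496.2, -124.4,   39.7]), array([ 521.6, -128.1,   38.9]), array([ 543.8, -131.2,   38.8])]
ledge [array([ 496.8, -129.4,   21.8]), array([ 541.1, -135.8,   21.9])]
eef [ 504.25606221 -274.47542049  171.05405833]
case+tab c=(526.9,-55.4) mean=(526.9,-56.6) 131.2x160.7 a=81.96 n=3920
```

```bash
python3 plan.py 496 -272.2 100 81.9 496 -272.2 30.7 81.9 502.5 -227.6 30.7 81.9
```

```text
at 504.0 -275.1 171.2 psi 81.86 F [-0.5  0.4 -0.4] open 16.7 grip 59 t 8.1
[0.009,-0.042,0.356,-0.000]
[0.000,0.000,0.346,-0.000]
[0.225,0.001,-0.000,-0.000]
```

```bash

python3 -m handwheel '[[[0.009,-0.042,0.2,0],[0.009,-0.042,0.4,0],[0.009,-0.042,0.6,0],[0.009,-0.042,0.7,0],[0.009,-0.042,0.702,0],[0.009,-0.042,0.702,0]]]'
python3 plan.py 502.5 -227.6 30.7 81.9
python3 -m handwheel '[[[0.03,0,0,0],[0.07,0,0,0],[0.11,0,0,0],[0.15,0,0,0],[0.18,0,0,0],[0.21,0,0,0],[0.225,0,0,0],[0.225,0,0,0]]]'
python3 plan.py; python3 - <<'E'
from h import *
c,o=snap("wrist","w3.png");pickle.dump((c,o),open("w3.pkl","wb"))
E
```

```text
time_s: 8.8
eef_pos: [0.4968, -0.2737, 0.0324]
eef_rot: [0.001, 0.755, 0.656, 0.0]
wrist_force: [0.2, 0.7, -0.1]
opening: 0.194
grasp_force: 59.3
at 496.8 -273.7 32.4 psi 81.93 F [ 0.2  0.7 -0.1] open 16.6 grip 59 t 8.8
[0.232,-0.004,0.008,0.000]
time_s: 9.8
eef_pos: [0.5021, -0.2282, 0.0309]
eef_rot: [-0.0, 0.755, 0.656, -0.0]
wrist_force: [0.1, -0.2, 0.1]
opening: 0.194
grasp_force: 59.3
at 502.1 -228.2 30.9 psi 81.96 F [ 0.1 -0.2  0.1] open 16.6 grip 59 t 9.8
```

View pics/w3.png

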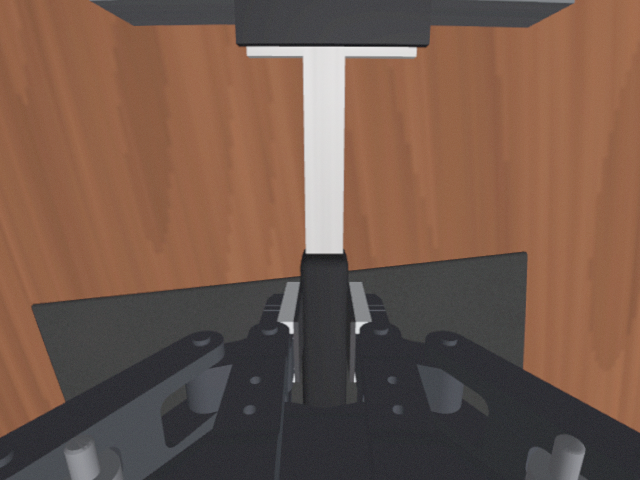

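Blade is under the tab (edge at row 45), over the ledge. Lift along the arc.

```bash

python3 -m handwheel '[[[0,0,-0.04,0],[0.003,0,-0.08,0],[0.007,0,-0.11,0],[0.013,0,-0.148,0],[0.02,0,-0.18,0],[0.03,0,-0.213,0],[0.03,0,-0.213,0]]]'
python3 plan.py; python3 - <<'E'
from h import *
c,o=snap("wrist");pickle.dump((c,o),open("w4.pkl","wb"));P=cloud(c,o)*1000
for r in(150,200,240): print(r,np.median(P[r,315:330],0).round(1))
for r in range(0,110,12): print(r,np.median(P[r,320:328],0).round(1),np.median(P[r,270:278],0).round(1))
E
```

```text
time_s: 10.72
eef_pos: [0.5034, -0.2225, 0.0743]
eef_rot: [0.001, 0.755, 0.656, 0.0]
wrist_force: [-0.4, 0.6, -1.8]
opening: 0.192
grasp_force: 59.3
at 503.4 -222.5 74.3 psi 81.95 F [-0.4  0.6 -1.8] open 16.4 grip 59 t 10.7
150 [ 511.6 -160.5   72.5]
200 [ 509.  -178.4   72.8]
240 [ 506.9 -193.4   72.8]
0 [ 518.7 -113.6   74.3] [ 502.8 -111.3   74.4]
12 [ 518.1 -117.5   75.6] [ 502.3 -115.3   75.9]
24 [ 517.6 -121.2   76.2] [ 501.8 -119.    76.7]
36 [ 517.1 -125.1   77.9] [ 501.2 -122.8   78.1]
48 [ 516.7 -127.4   72.1] [ 496.1 -115.1   28.2]
60 [ 516.2 -131.1   71.9] [ 494.6 -118.7   22. ]
72 [ 515.7 -134.8   72.1] [ 493.7 -123.9   21.9]
84 [ 515.2 -138.7   72.5] [ 492.9 -129.1   21.8]
96 [ 514.6 -142.6   72.4] [ 4.895e+02 -1.318e+02 -3.000e-01]
108 [ 514.1 -146.4   72.1] [ 488.9 -137.8   -0.6]
```

```bash

python3 -m handwheel '[[[0.017,0,-0.048,0],[0.036,0,-0.094,0],[0.06,0,-0.138,0],[0.087,0,-0.18,0],[0.117,0,-0.221,0],[0.15,0,-0.259,0],[0.186,0,-0.294,0],[0.224,0,-0.327,0],[0.25,0,-0.347,0],[0.25,0,-0.347,0]]]'
python3 plan.py
python3 - <<'E'
from h import *
c,o=snap("scene","s5.png");cv2.imwrite("pics/s5c.png",cv2.resize(c["color"][150:330,60:300,::-1],None,fx=3,fy=3))
c,o=snap("wrist");P=cloud(c,o)*1000
for r in(100,150,200,240): print(r,np.median(P[r,315:330],0).round(1))
E
```

```text
time_s: 12.02
eef_pos: [0.5102, -0.1723, 0.1432]
eef_rot: [0.0, 0.755, 0.656, 0.0]
wrist_force: [-0.6, 0.2, -1.1]
opening: 0.195
grasp_force: 59.3
at 510.2 -172.3 143.2 psi 81.98 F [-0.6  0.2 -1.1] open 16.7 grip 59 t 12.0
100 [520.4 -93.7 141.1]
150 [ 518.  -110.4  140.9]
200 [ 515.5 -128.2  141.1]
240 [ 513.4 -143.4  141.3]
```

View pics/s5c.png

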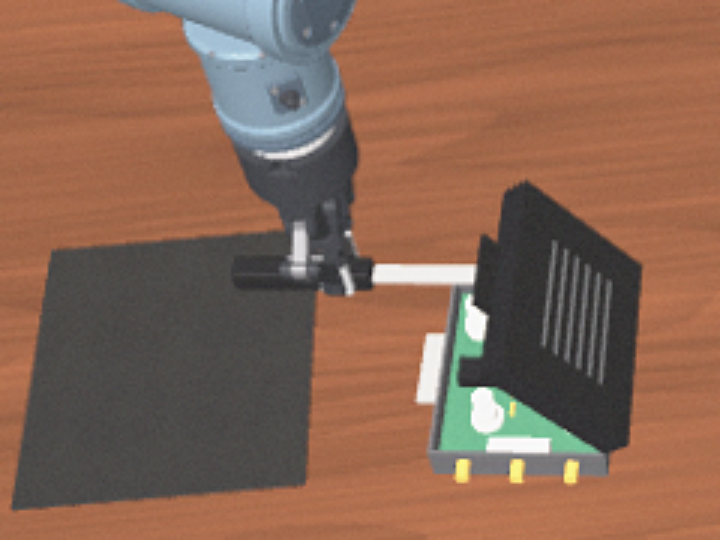

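The cover is at about 0.95 rad, with the blade under the tab (470,272) and two rivets showing at (478,318) and (487,412). Continue past upright.

```bash

python3 -m handwheel '[[[0.057,0,-0.036,0],[0.116,0,-0.067,0],[0.179,0,-0.091,0],[0.243,0,-0.109,0],[0.309,0,-0.12,0],[0.37,0,-0.125,0],[0.443,0,-0.123,0],[0.51,0,-0.115,0],[0.575,0,-0.099,0],[0.63,0,-0.08,0]]]'
python3 plan.py
python3 -m handwheel '[[[0.02,0,0.02,0],[0.02,0,0.02,0],[0.02,0,0.02,0]]]'
python3 plan.py
python3 - <<'E'
from h import *
c,o=snap("scene","s6.png");cv2.imwrite("pics/s6c.png",cv2.resize(c["color"][150:330,60:300,::-1],None,fx=3,fy=3))
E
```

```text
time_s: 13.38
eef_pos: [0.5276, -0.0472, 0.1585]
eef_rot: [-0.0, 0.755, 0.656, -0.0]
wrist_force: [0.4, 0.6, -0.1]
opening: 0.194
grasp_force: 59.4
at 527.6 -47.2 158.5 psi 81.96 F [ 0.4  0.6 -0.1] open 16.6 grip 59 t 13.4
time_s: 13.75
eef_pos: [0.528, -0.0444, 0.1547]
eef_rot: [-0.0, 0.755, 0.656, -0.0]
wrist_force: [0.0, -0.5, -0.6]
opening: 0.191
grasp_force: 59.3
at 528.0 -44.4 154.7 psi 81.94 F [ 0.  -0.5 -0.6] open 16.3 grip 59 t 13.8
```

View pics/s6c.png

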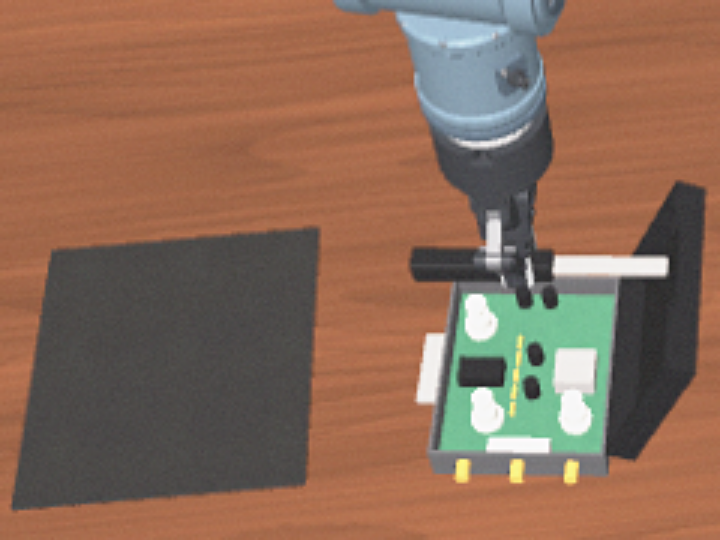

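The cover stands near its stop (about 1.95 rad). Rivets show at (480,318), (487,412) and (575,412); the fourth position is hidden behind the tool. Retract and put the blade on the mat.

```bash

python3 -m handwheel '[[[-0.1,0,0,0],[-0.4,0,-0.1,0],[-0.7,0,-0.2,0],[-1,0,-0.2,0],[-1,0,-0.2,0]]]'
python3 plan.py 540 -350 100 88.7 540 -350 17 88.7
```

```text
time_s: 14.42
eef_pos: [0.4993, -0.247, 0.1955]
eef_rot: [0.001, 0.757, 0.653, -0.0]
wrist_force: [0.1, 0.3, -1.1]
opening: 0.189
grasp_force: 59.3
at 499.3 -247.0 195.5 psi 81.59 F [ 0.1  0.3 -1.1] open 16.2 grip 59 t 14.4
[-0.480,0.277,0.478,-0.083]
[0.000,0.000,0.415,-0.000]
```

```bash

python3 -m handwheel '[[[-0.3,0.15,0.2,-0.04],[-0.48,0.277,0.478,-0.083],[-0.48,0.277,0.6,-0.083],[-0.48,0.277,0.75,-0.083],[-0.48,0.277,0.75,-0.083],[-0.48,0.277,0.75,-0.083]]]'
python3 plan.py 540 -350 17 88.7
python3 - <<'E'
from h import *
c,o=snap("wrist");P=cloud(c,o)*1000
for r in(50,100,150,200,240): print(r,np.median(P[r,315:330],0).round(1))
E
```

```text
time_s: 15.18
eef_pos: [0.5423, -0.3449, 0.0462]
eef_rot: [0.001, 0.713, 0.702, 0.0]
wrist_force: [0.3, 0.3, 0.3]
opening: 0.19
grasp_force: 59.3
at 542.3 -344.9 46.2 psi 89.12 F [0.3 0.3 0.3] open 16.2 grip 59 t 15.2
[-0.026,-0.011,0.146,0.005]
50 [ 543.2 -249.6   44.3]
100 [ 542.9 -265.5   44.3]
150 [ 542.6 -282.4   43.9]
200 [ 542.4 -300.4   44.3]
240 [ 542.1 -315.7   44.3]
```

```bash

python3 -m handwheel '[[[0,0,0.08,0],[0,0,0.13,0],[0,0,0.148,0],[0,0,0.148,0],[0,0,0.148,0]]]'
python3 plan.py
python3 -m handwheel '[[[0,0,0,0],[0,0,0,0],[0,0,-0.03,0],[0,0,-0.03,0]]]' 50
python3 -m handwheel '[[[0,0,-0.2,0],[0,0,-0.5,0],[0,0,-0.8,0],[0,0,-1,0],[0,0,-1,0]]]'
python3 - <<'E'
from h import *
c,o=snap("wrist","w7.png");pickle.dump((c,o),open("w7.pkl","wb"))
c,o=snap("top");pickle.dump(c,open("t7.pkl","wb"));P=cloud(c);z=P[...,2]
m=(abs(P[...,0]-.51)<.1)&(abs(P[...,1]-.39)<.1)&(z>.05)&(z<.07);print("mallet head",rect(c,m,.06))
m=(abs(P[...,0]-.45)<.12)&(abs(P[...,1]-.39)<.1)&(z>.03)&(z<.05);print("handle",rect(c,m,.043))
w,o=pickle.load(open("w7.pkl","rb"))
E
python3 plan.py 540 -150 250 10 500 50 250 3 500 250 250 2 472 388 250 2
```

```text
time_s: 15.85
eef_pos: [0.5411, -0.3445, 0.0161]
eef_rot: [-0.001, 0.713, 0.702, -0.0]
wrist_force: [-3.3, 3.6, 10.6]
opening: 0.195
grasp_force: 60.7
at 541.1 -344.5 16.1 psi 89.10 F [-3.3  3.6 10.6] open 16.6 grip 61 t 15.8
time_s: 16.35
eef_pos: [0.5419, -0.3455, 0.022]
eef_rot: [0.001, 0.713, 0.701, 0.0]
wrist_force: [0.4, -0.5, 0.3]
opening: 0.588
grasp_force: 0.0
time_s: 16.98
eef_pos: [0.5434, -0.3467, 0.2265]
eef_rot: [0.005, 0.713, 0.701, 0.0]
wrist_force: [0.0, 0.3, -0.5]
opening: 0.584
grasp_force: 0.0
mallet head c=(522.1,390.1) mean=(522.0,390.0) 47.9x50.8 a=1.41 n=502
handle c=(440.6,391.8) mean=(441.2,386.5) 112.8x30.1 a=1.97 n=440
at 541.4 -345.0 221.3 psi 89.08 F [-0.4 -0.3 -1. ] open 50.1 grip 0 t 17.1
[0.975,-0.023,-0.143,0.920]
[-0.023,-1.020,-0.000,0.081]
[0.052,-0.999,-0.000,0.012]
[-0.116,-0.694,-0.000,-0.000]
```

View pics/w7.png

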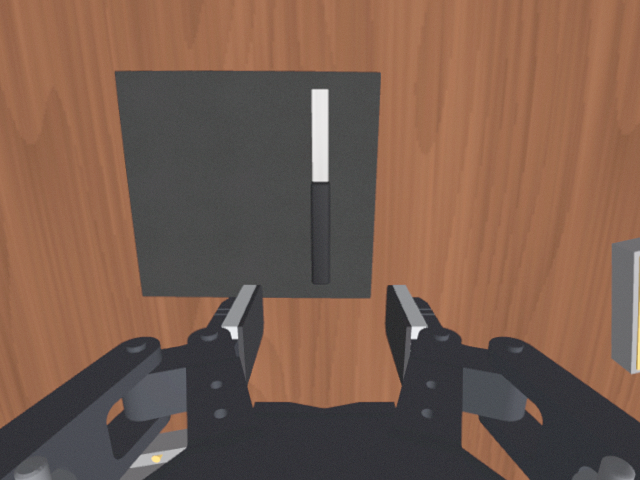

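The pry tool lies flat on the mat, handle end (321,283) and tip (320,90), inside the mat edges. Now over to the mallet.

```bash

python3 -m handwheel '[[[0.2,0,-0.2,0.1],[0.4,0,-0.2,0.2],[0.7,0,-0.2,0.35],[0.975,-0.02,-0.2,0.5],[0.975,-0.02,-0.2,0.6],[0.975,-0.02,-0.2,0.75],[0.975,-0.02,-0.2,0.92],[0.975,-0.02,-0.2,0.92],[0.975,-0.02,-0.2,0.92]]]'
python3 -m handwheel '[[[-0.02,-0.3,0,0.08],[-0.02,-0.6,0,0.08],[-0.02,-0.9,0,0.08],[-0.02,-1,0,0.08],[-0.02,-1,0,0.08]]]'
python3 -m handwheel '[[[0.05,-0.3,0,0],[0.05,-0.6,0,0],[0.05,-0.9,0,0],[0.05,-1,0,0],[0.05,-1,0,0]]]'
python3 plan.py 472 388.5 200 2
python3 - <<'E'
from h import *
c,o=snap("top","t8.png");pickle.dump(c,open("t8.pkl","wb"))
E
```

```text
time_s: 18.2
eef_pos: [0.5398, -0.1496, 0.2592]
eef_rot: [-0.001, 0.996, 0.088, -0.002]
wrist_force: [0.1, 0.4, -0.4]
opening: 0.586
grasp_force: 0.0
time_s: 18.82
eef_pos: [0.5011, 0.0478, 0.2604]
eef_rot: [-0.0, 1.0, 0.03, -0.001]
wrist_force: [-0.2, 0.0, -0.1]
opening: 0.586
grasp_force: 0.0
time_s: 19.45
eef_pos: [0.501, 0.2465, 0.2605]
eef_rot: [0.0, 1.0, 0.029, -0.001]
wrist_force: [0.5, -1.2, -0.5]
opening: 0.583
grasp_force: 0.0
at 501.0 246.5 260.5 psi 3.28 F [ 0.5 -1.2 -0.5] open 49.7 grip 0 t 19.4
[-0.104,-0.717,0.303,0.015]
```

```bash
python3 - <<'E'
from h import *
c=pickle.load(open("t8.pkl","rb"));cv2.imwrite("pics/t8c.png",cv2.resize(c["color"][170:290,370:470,::-1],None,fx=5,fy=5,interpolation=2))
E
```

```text
(no output)
```

View pics/t8c.png

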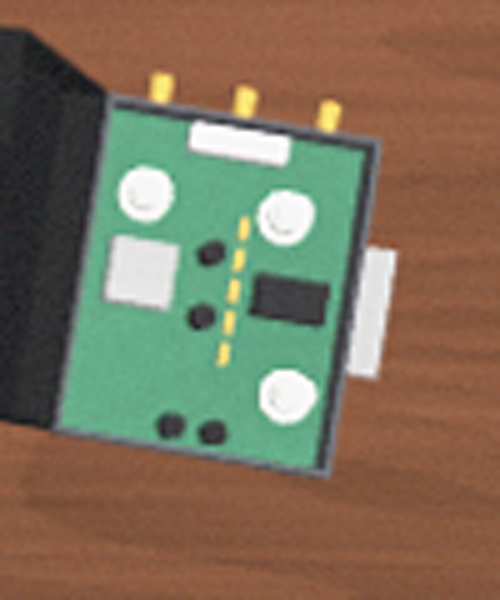

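Three rivets: rivet1 at crop (288,395), rivet2 at (287,217), rivet4 at (146,193). Rivet3 is absent; (142,270) is a square part. I locate the pins and go for the mallet.

```bash

python3 -m handwheel '[[[-0.05,-0.3,0.1,0.01],[-0.1,-0.6,0.2,0.01],[-0.104,-0.717,0.3,0.01],[-0.104,-0.717,0.3,0.01],[-0.104,-0.717,0.3,0.01]]]'
python3 plan.py
python3 - <<'E'
from h import *
c=pickle.load(open("t8.pkl","rb"));P=cloud(c)*1000
for n,(a,b) in dict(r1=(288,395),r2=(287,217),r4=(146,193)).items():
    u,v=370+a/5,170+b/5;Q=P[int(v)-5:int(v)+6,int(u)-5:int(u)+6].reshape(-1,3);col=c["color"][int(v)-5:int(v)+6,int(u)-5:int(u)+6].reshape(-1,3)
    k=Q[:,2]>34; zt=np.percentile(Q[k,2],80) if k.any() else 40
    yy,xx=np.mgrid[int(v)-5:int(v)+6,int(u)-5:int(u)+6]; p=plane(c,np.c_[xx.ravel()[k],yy.ravel()[k]],zt/1000).mean(0)*1000
    d=p[:2]-[527,-55.8];print(n,"top z",zt.round(1),p.round(1),k.sum(),"case",(d@[.990,-.141]).round(1),(d@[.141,.990]).round(1))
c,o=snap("wrist");P=cloud(c,o);z=P[...,2]
m=(abs(P[...,0]-.51)<.1)&(abs(P[...,1]-.39)<.1)&(z>.052)&(z<.07);print("mallet head",rect(c,m,.06,o))
m=(abs(P[...,0]-.45)<.12)&(abs(P[...,1]-.39)<.06)&(z>.032)&(z<.05);print("handle",rect(c,m,.043,o))
E
```

```text
time_s: 20.12
eef_pos: [0.4734, 0.3868, 0.2017]
eef_rot: [0.0, 1.0, 0.019, 0.0]
wrist_force: [0.6, 0.3, 0.5]
opening: 0.583
grasp_force: 0.0
at 473.4 386.8 201.7 psi 2.20 F [0.6 0.3 0.5] open 49.8 grip 0 t 20.1
r1 top z 45.5 [476.5 -89.8  45.5] 40 case -45.2 -40.8
r2 top z 44.2 [560.2 -87.3  44.2] 37 case 37.3 -26.5
r4 top z 43.3 [569.5 -21.9  43.3] 38 case 37.3 39.6
mallet head c=(525.3,393.0) mean=(525.8,393.1) 49.9x49.5 a=2.19 n=4818
handle c=(442.4,389.6) mean=(445.3,389.8) 109.5x17.7 a=2.16 n=2716
```

```bash

python3 plan.py 474 390 24 2.1
python3 -m handwheel '[[[0.004,-0.016,0.25,0],[0.004,-0.016,0.5,0],[0.004,-0.016,0.75,0],[0.004,-0.016,0.86,0],[0.004,-0.016,0.885,0],[0.004,-0.016,0.885,0],[0.004,-0.016,0.885,0]]]'
python3 plan.py
python3 -m handwheel '[[[0,0,0,0],[0,0,0,0],[0,0,0,0],[0,0,0,0],[0,0,0,0],[0,0,0,0]]]' 0
python3 plan.py
python3 -m handwheel '[[[0,0,-0.1,0],[0,0,-0.3,0],[0,0,-0.6,0],[0,0,-0.9,0],[0,0,-1,0],[0,0,-1,0]]]'
python3 plan.py
python3 - <<'E'
from h import *
c,o=snap("wrist","w9.png");P=cloud(c,o)*1000;pickle.dump((c,o),open("w9.pkl","wb"))
E
```

```text
at 473.7 386.9 202.2 psi 2.17 F [-0.6 -0.7  0.5] open 49.9 grip 0 t 20.2
[0.002,-0.015,0.891,0.001]
time_s: 21.05
eef_pos: [0.4745, 0.3922, 0.0264]
eef_rot: [-0.001, 1.0, 0.02, 0.002]
wrist_force: [-0.5, 0.9, 0.2]
opening: 0.585
grasp_force: 0.0
at 474.5 392.2 26.4 psi 2.26 F [-0.5  0.9  0.2] open 50.0 grip 0 t 21.1
time_s: 21.8
eef_pos: [0.4735, 0.392, 0.0253]
eef_rot: [-0.0, 1.0, 0.02, 0.001]
wrist_force: [-1.5, -1.9, 7.1]
opening: 0.2
grasp_force: 58.8
at 473.5 392.0 25.3 psi 2.29 F [-1.5 -1.9  7.1] open 17.1 grip 59 t 21.8
time_s: 22.55
eef_pos: [0.4733, 0.3921, 0.2255]
eef_rot: [-0.001, 1.0, 0.02, 0.001]
wrist_force: [0.1, -0.2, -3.6]
opening: 0.197
grasp_force: 59.1
at 473.3 392.1 225.5 psi 2.29 F [ 0.1 -0.2 -3.6] open 16.8 grip 59 t 22.6
```

View pics/w9.png

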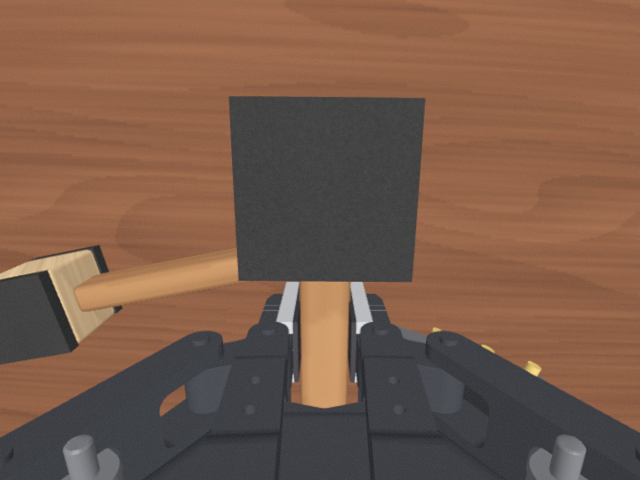

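The mallet is held squarely, head at (327,190) straight ahead of the jaws. Next its tilt and head offset.

```bash
python3 - <<'E'
from h import *
c,o=pickle.load(open("w9.pkl","rb"));P=cloud(c,o)*1000
for r in(110,150,190,230,270): print(r,[np.median(P[r-3:r+3,a:a+8].reshape(-1,3),0).round(1) for a in(250,325,400)])
z=P[...,2];m=(z>250)&(z<275)&(np.arange(480)[:,None]<282);print(rect(c,m,.2605,o),o["eef_pos"]*1000)
E
python3 plan.py
```

```text
110 [array([546. , 413.4, 260. ]), array([546.7, 394.4, 260. ]), array([547.6, 375.2, 260.1])]
150 [array([536. , 413.5, 259.9]), array([536.8, 393.9, 259.8]), array([537.7, 374.3, 259.9])]
190 [array([525.5, 413.6, 260.1]), array([526.3, 393.4, 260. ]), array([527.1, 373.2, 259.9])]
230 [array([514.3, 413.6, 259.9]), array([515.2, 393. , 260. ]), array([516. , 372.1, 260. ])]
270 [array([502.6, 413.8, 260.1]), array([503.5, 392.4, 260. ]), array([504.4, 371. , 260.1])]
c=(525.0,394.1) mean=(526.6,394.2) 49.7x49.9 a=1.88 n=34075 [473.27282631 392.11180162 225.54193211]
at 472.2 391.5 223.0 psi 2.28 F [-0.7 -0.5 -4.4] open 16.8 grip 59 t 22.6
```

```bash
python3 plan.py 485 200 235 2.2 500 10 235 -8.1 509 -80 235 -8.1 509 -80 90 -8.1
```

```text
at 472.2 391.5 223.0 psi 2.28 F [-0.7 -0.5 -4.4] open 16.8 grip 59 t 22.6
[0.026,0.959,-0.060,0.001]
[0.038,0.952,-0.000,0.120]
[0.108,0.439,-0.000,-0.000]
[0.000,0.000,0.725,-0.000]
```

```bash

python3 -m handwheel '[[[0.026,0.2,-0.06,0],[0.026,0.5,-0.06,0],[0.026,0.8,-0.06,0],[0.026,0.96,-0.06,0],[0.026,0.96,-0.06,0]]]'
python3 -m handwheel '[[[0.038,0.25,0,0.06],[0.038,0.5,0,0.12],[0.038,0.8,0,0.12],[0.038,0.95,0,0.12],[0.038,0.95,0,0.12]]]'
python3 -m handwheel '[[[0.108,0.2,0,0],[0.108,0.4,0,0],[0.108,0.44,0,0],[0.108,0.44,0.2,0],[0.108,0.44,0.5,0],[0.108,0.44,0.65,0],[0.108,0.44,0.65,0],[0.108,0.44,0.65,0]]]'
python3 plan.py 509 -80 75 -8.1; python3 - <<'E'
from h import *
c,o=snap("wrist");P=cloud(c,o)*1000
for r in(110,190,270): print(r,[np.median(P[r-3:r+3,a:a+8].reshape(-1,3),0).round(1) for a in(250,325,400)])
print(o["eef_pos"])
E
```

```text
time_s: 23.22
eef_pos: [0.4843, 0.1978, 0.2329]
eef_rot: [0.001, 1.0, 0.018, -0.003]
wrist_force: [1.2, -0.2, -3.6]
opening: 0.197
grasp_force: 59.5
time_s: 23.85
eef_pos: [0.5002, 0.0097, 0.2341]
eef_rot: [-0.0, 0.997, -0.071, -0.002]
wrist_force: [-0.1, 1.5, -3.2]
opening: 0.194
grasp_force: 59.9
time_s: 24.85
eef_pos: [0.511, -0.0788, 0.1073]
eef_rot: [0.0, 0.998, -0.069, 0.001]
wrist_force: [0.9, -0.5, -3.0]
opening: 0.193
grasp_force: 60.0
at 511.0 -78.8 107.3 psi -7.97 F [ 0.9 -0.5 -3. ] open 16.5 grip 60 t 24.9
[-0.009,0.007,0.161,0.002]
110 [array([586.4, -70.8, 141.5]), array([583.7, -89.7, 141.6]), array([ 581.1, -108.8,  141.8])]
190 [array([566.1, -67. , 141.8]), array([563.4, -87. , 141.9]), array([ 560.6, -107. ,  141.6])]
270 [array([543.7, -62.7, 141.7]), array([540.8, -83.9, 141.6]), array([ 537.9, -105.1,  141.9])]
[ 0.51101955 -0.07884872  0.10728052]
```

```bash

python3 -m handwheel '[[[-0.01,0,0.1,0],[-0.01,0,0.17,0],[-0.01,0,0.18,0],[-0.01,0,0.19,0],[-0.01,0,0.2,0],[-0.01,0,0.21,0],[-0.01,0,0.22,0],[-0.01,0,0.22,0]]]'
python3 plan.py
python3 -m handwheel '[[[0,0,0.005,0],[0,0,0.01,0],[0,0,0.01,0]]]'
python3 plan.py
```

```text
time_s: 25.9
eef_pos: [0.5085, -0.0795, 0.0625]
eef_rot: [0.0, 0.998, -0.07, 0.001]
wrist_force: [0.6, -0.8, -0.9]
opening: 0.199
grasp_force: 60.5
at 508.5 -79.5 62.5 psi -8.04 F [ 0.6 -0.8 -0.9] open 17.0 grip 60 t 25.9
time_s: 26.28
eef_pos: [0.5085, -0.0794, 0.0604]
eef_rot: [0.0, 0.998, -0.07, 0.0]
wrist_force: [1.4, -0.4, 0.3]
opening: 0.195
grasp_force: 60.5
at 508.5 -79.4 60.4 psi -8.04 F [ 1.4 -0.4  0.3] open 16.6 grip 61 t 26.3
```

```bash

for i in 1 2; do python3 -m handwheel '[[[0,0,0.006,0],[0,0,0.006,0],[0,0,0.006,0]]]' | grep -E 'pos|force'; done
```

```text
eef_pos: [0.5084, -0.0794, 0.0592]
wrist_force: [1.6, -0.8, 0.3]
grasp_force: 60.7
eef_pos: [0.5085, -0.0795, 0.0588]
wrist_force: [-1.9, -0.5, 8.3]
grasp_force: 62.0
```

```bash

python3 -m handwheel '[[[0,0,0.004,0],[0,0,0.004,0],[0,0,0.004,0]]]' | grep -E 'pos|force'
python3 -m handwheel '[[[0,0,-0.1,0],[0,0,-0.2,0],[0,0,-0.2,0],[0,0,-0.2,0]]]'
python3 plan.py 517.4 -20.5 99 -8.1 517.4 -20.5 73 -8.1
python3 - <<'E'
from h import *
c,o=snap("wrist");P=cloud(c,o)*1000
for r in(110,190,270): print(r,[np.median(P[r-3:r+3,a:a+8].reshape(-1,3),0).round(1) for a in(250,325,400)])
print(o["eef_pos"])
E
```

```text
eef_pos: [0.5085, -0.0795, 0.0586]
wrist_force: [-4.8, 0.4, 15.6]
grasp_force: 62.8
time_s: 27.9
eef_pos: [0.5069, -0.0788, 0.0958]
eef_rot: [-0.0, 0.998, -0.07, -0.001]
wrist_force: [0.8, -0.2, -4.5]
opening: 0.202
grasp_force: 60.1
at 506.9 -78.8 95.8 psi -8.03 F [ 0.8 -0.2 -4.5] open 17.3 grip 60 t 27.9
[0.011,-0.296,-0.016,0.001]
[0.000,0.000,0.130,-0.000]
110 [array([582.4, -70.8, 129.8]), array([579.7, -89.7, 130.1]), array([ 577.1, -108.8,  129.9])]
190 [array([562.2, -67.1, 129.9]), array([559.3, -87. , 130. ]), array([ 556.6, -106.9,  130.1])]
270 [array([539.7, -62.8, 130.2]), array([536.9, -83.9, 130.1]), array([ 533.7, -105.1,  130. ])]
[ 0.50689653 -0.07876584  0.09575884]
```

```bash

python3 -m handwheel '[[[0.011,-0.15,0,0],[0.011,-0.29,0,0],[0.011,-0.295,0,0],[0.011,-0.295,0.05,0],[0.011,-0.295,0.09,0],[0.011,-0.295,0.13,0],[0.011,-0.295,0.15,0],[0.011,-0.295,0.17,0],[0.011,-0.295,0.17,0],[0.011,-0.295,0.17,0]]]'
python3 plan.py
python3 -m handwheel '[[[0,0,0.005,0],[0,0,0.008,0],[0,0,0.008,0]]]'| grep -E 'pos|force'
python3 -m handwheel '[[[0,0,0.006,0],[0,0,0.006,0],[0,0,0.006,0]]]'| grep -E 'pos|force'
```

```text
time_s: 29.2
eef_pos: [0.5188, -0.0212, 0.0632]
eef_rot: [-0.0, 0.998, -0.07, 0.0]
wrist_force: [-1.0, -0.4, -2.7]
opening: 0.2
grasp_force: 60.2
at 518.8 -21.2 63.2 psi -8.03 F [-1.  -0.4 -2.7] open 17.1 grip 60 t 29.2
eef_pos: [0.5188, -0.0212, 0.0618]
wrist_force: [-1.2, -0.0, 0.7]
grasp_force: 60.6
eef_pos: [0.5187, -0.0212, 0.0604]
wrist_force: [-0.4, 0.3, 0.3]
grasp_force: 60.6
```

```bash

for i in 1 2 3; do python3 -m handwheel '[[[0,0,0.005,0],[0,0,0.005,0],[0,0,0.005,0]]]' | grep -E 'pos|t_force'; done
```

```text
eef_pos: [0.5187, -0.0212, 0.0593]
wrist_force: [0.9, -0.5, -0.2]
eef_pos: [0.5187, -0.0212, 0.059]
wrist_force: [-2.9, 0.7, 7.8]
eef_pos: [0.5188, -0.0213, 0.0587]
wrist_force: [-6.7, 0.8, 13.8]
```

Rivet4 home (17 N over weight, same height as rivet2). Now rivet1.

```bash

python3 -m handwheel '[[[0,0,-0.1,0],[0,0,-0.2,0],[0,0,-0.2,0],[0,0,-0.2,0]]]'| grep -E 'pos|t_force'
python3 plan.py 425.2 -82.5 98 -8.1
```

```text
eef_pos: [0.5176, -0.021, 0.0962]
wrist_force: [0.8, -0.4, -3.9]
at 517.6 -21.0 96.2 psi -8.03 F [ 0.8 -0.4 -3.9] open 17.0 grip 60 t 31.6
[-0.415,0.369,-0.009,0.001]
```

```bash

python3 -m handwheel '[[[-0.2,0.18,0,0],[-0.4,0.36,0,0],[-0.415,0.37,0,0],[-0.415,0.37,0.05,0],[-0.415,0.37,0.1,0],[-0.415,0.37,0.13,0],[-0.415,0.37,0.15,0],[-0.415,0.37,0.17,0],[-0.415,0.37,0.17,0]]]'
python3 plan.py
for i in 1 2 ; do python3 -m handwheel '[[[0,0,0.006,0],[0,0,0.006,0],[0,0,0.006,0]]]' | grep -E 'pos|t_force'; done
```

```text
time_s: 32.7
eef_pos: [0.426, -0.0827, 0.063]
eef_rot: [-0.0, 0.998, -0.07, -0.0]
wrist_force: [0.0, 0.3, -2.3]
opening: 0.197
grasp_force: 60.2
at 426.0 -82.7 63.0 psi -8.02 F [ 0.   0.3 -2.3] open 16.8 grip 60 t 32.7
eef_pos: [0.4262, -0.083, 0.0623]
wrist_force: [-0.4, 0.1, -1.2]
eef_pos: [0.4261, -0.0829, 0.061]
wrist_force: [-0.5, -0.3, -1.1]
```

```bash

for i in 1 2 3; do python3 -m handwheel '[[[0,0,0.006,0],[0,0,0.006,0],[0,0,0.006,0]]]' | grep -E 'pos|t_force'; done
```

```text
eef_pos: [0.4261, -0.0829, 0.0597]
wrist_force: [-0.3, 0.3, -0.0]
eef_pos: [0.4262, -0.083, 0.059]
wrist_force: [-3.3, 0.5, 6.2]
eef_pos: [0.426, -0.0831, 0.0583]
wrist_force: [-8.1, 0.6, 15.5]
```

Rivet1 home too. Lift, go behind the cover, and check the pins from the top camera.

```bash

python3 -m handwheel '[[[0,0,-0.2,0],[0,0,-0.5,0],[0,0,-0.8,0],[0,0,-1,0],[0,0,-1,0],[0,0,-1,0]]]'| grep -E 'pos|t_force'
python3 plan.py 470 50 262 -8.1 501 130 262 -8.1 501 130 140.5 -8.1
```

```text
eef_pos: [0.4249, -0.0823, 0.2553]
wrist_force: [-0.1, -0.8, -4.9]
at 424.9 -82.3 255.3 psi -8.04 F [-0.1 -0.8 -4.9] open 16.8 grip 60 t 35.3
[0.131,-0.687,-0.034,0.001]
[0.097,-0.418,-0.000,-0.000]
[0.000,0.000,0.608,-0.000]
```

```bash

python3 -m handwheel '[[[0.05,-0.25,-0.03,0],[0.1,-0.5,-0.03,0],[0.13,-0.687,-0.03,0],[0.13,-0.687,-0.03,0],[0.13,-0.687,-0.03,0]]]'| grep -E 'pos|t_force'
python3 -m handwheel '[[[0.05,-0.2,0,0],[0.097,-0.42,0,0],[0.097,-0.42,0,0],[0.097,-0.42,0,0]]]'| grep -E 'pos|t_force'
python3 - <<'E'
from h import *
c,o=snap("top");pickle.dump(c,open("t10.pkl","wb"));P=cloud(c)*1000
for n,(a,b) in dict(r1=(288,395),r2=(287,217),r4=(146,193)).items():
    u,v=370+a/5,170+b/5;Q=P[int(v)-5:int(v)+6,int(u)-5:int(u)+6].reshape(-1,3)
    print(n,np.percentile(Q[:,2],[50,75,90,97]).round(1))
E
python3 plan.py 501 130 140.5 -8.1
```

```text
eef_pos: [0.4697, 0.0495, 0.2611]
wrist_force: [-0.7, -0.9, -3.1]
eef_pos: [0.5013, 0.129, 0.2623]
wrist_force: [-0.4, -0.6, -4.0]
r1 [17.6 32.6 35.5 37.8]
r2 [17.5 32.9 35.2 37.4]
r4 [ 28.   36.4 612.4 613.5]
at 501.4 128.8 262.6 psi -8.11 F [-0.7 -0.1 -3.7] open 16.6 grip 61 t 36.5
[-0.003,-0.006,0.610,-0.000]
```

Pins now stand at about 35 mm. Descend behind the cover and push it shut with the mallet head.

```bash

python3 -m handwheel '[[[0,0,0.2,0],[0,0,0.4,0],[0,0,0.6,0],[0,0,0.61,0],[0,0,0.61,0]]]'| grep -E 'pos|t_force'
python3 -m handwheel '[[[0,0.05,0,0],[0,0.1,0,0],[0,0.14,-0.01,0],[0,0.18,-0.02,0],[0,0.22,-0.04,0],[0,0.26,-0.06,0],[0,0.3,-0.07,0],[0,0.335,-0.085,0]]]'| grep -E 'pos|t_force'
python3 plan.py 
python3 - <<'E'
from h import *
c,o=snap("scene","s11.png");cv2.imwrite("pics/s11c.png",cv2.resize(c["color"][120:330,120:360,::-1],None,fx=2.5,fy=2.5))
E
```

```text
eef_pos: [0.5027, 0.1293, 0.1426]
wrist_force: [-0.4, -0.1, -3.1]
eef_pos: [0.4921, 0.0632, 0.1582]
wrist_force: [0.5, 1.7, -4.1]
at 492.1 63.2 158.2 psi -8.04 F [ 0.5  1.7 -4.1] open 16.9 grip 61 t 38.1
```

View pics/s11c.png

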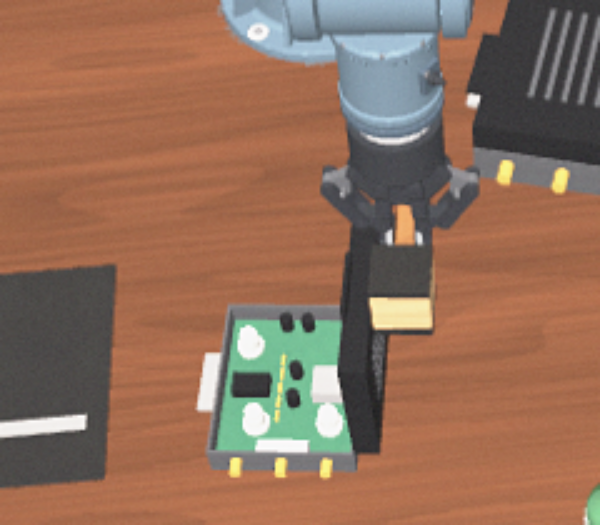

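The cover is upright against the mallet head at (400,290). Carry on down the arc.

```bash

python3 -m handwheel '[[[0,0.06,-0.01,0],[0,0.112,-0.013,0],[0,0.19,-0.005,0],[0,0.265,0.01,0],[0,0.335,0.04,0],[0,0.4,0.075,0],[0,0.46,0.125,0],[0,0.515,0.18,0],[0,0.555,0.24,0],[0,0.585,0.295,0]]]'
python3 plan.py
```

```text
time_s: 39.42
eef_pos: [0.4759, -0.0526, 0.0983]
eef_rot: [-0.0, 0.998, -0.07, -0.0]
wrist_force: [0.5, 0.1, -2.7]
opening: 0.195
grasp_force: 60.8
at 475.9 -52.6 98.3 psi -8.04 F [ 0.5  0.1 -2.7] open 16.7 grip 61 t 39.4
```

```bash

python3 -m handwheel '[[[0,0.04,0.02,0],[0,0.08,0.04,0],[0,0.08,0.06,0],[0,0.08,0.075,0],[0,0.08,0.085,0],[0,0.08,0.085,0]]]'| grep -E 'pos|t_force'
for i in 1 2 3; do python3 -m handwheel '[[[0,0,0.005,0],[0,0,0.005,0],[0,0,0.005,0]]]' | grep -E 'pos|t_force'; done
```

```text
eef_pos: [0.4738, -0.0677, 0.0822]
wrist_force: [0.0, -0.3, -3.9]
eef_pos: [0.4739, -0.0679, 0.0813]
wrist_force: [-1.1, 0.7, -3.6]
eef_pos: [0.4739, -0.068, 0.0803]
wrist_force: [0.9, 0.5, -4.2]
eef_pos: [0.4739, -0.068, 0.08]
wrist_force: [-3.8, 0.4, 5.6]
```

```bash

for i in 1 2; do python3 -m handwheel '[[[0,0,0.005,0],[0,0,0.005,0],[0,0,0.005,0]]]' | grep -E 'pos|t_force'; done
python3 -m handwheel '[[[0,0,-0.2,0],[0,0,-0.5,0],[0,0,-0.6,0],[0,0,-0.6,0]]]'| grep -E 'pos|t_force'
python3 plan.py 440 -230 200 60 410 -328 200 90 410 -328 45 90
```

```text
eef_pos: [0.4739, -0.068, 0.0798]
wrist_force: [-9.1, 2.6, 14.5]
eef_pos: [0.4739, -0.0681, 0.0797]
wrist_force: [-13.9, 2.9, 24.0]
eef_pos: [0.4751, -0.0684, 0.199]
wrist_force: [0.1, -0.4, -3.9]
at 475.1 -68.4 199.0 psi -8.03 F [ 0.1 -0.4 -3.9] open 17.0 grip 61 t 42.5
[-0.061,0.825,-0.005,-0.792]
[-0.499,0.115,-0.000,-0.349]
[0.000,0.000,0.775,-0.000]
```

```bash

python3 -m handwheel '[[[-0.02,0.2,0,-0.1],[-0.04,0.5,0,-0.2],[-0.06,0.8,0,-0.35],[-0.06,0.825,0,-0.5],[-0.06,0.825,0,-0.6],[-0.06,0.825,0,-0.7],[-0.06,0.825,0,-0.79],[-0.06,0.825,0,-0.79]]]'| grep -E 'pos|t_force'
python3 -m handwheel '[[[-0.25,0.06,0,-0.1],[-0.5,0.115,0,-0.25],[-0.5,0.115,0,-0.35],[-0.5,0.115,0,-0.35],[-0.5,0.115,0,-0.35]]]'| grep -E 'pos|t_force'
python3 plan.py 410 -330 45 90
python3 - <<'E'
from h import *
c,o=snap("top");pickle.dump(c,open("t12.pkl","wb"));P=cloud(c);z=P[...,2]
m=(abs(P[...,0]-.525)<.1)&(abs(P[...,1]+.055)<.08)&(z>.045)&(z<.075);print("cover",rect(c,m,.055))
Q=P[m];A=np.c_[Q[:,:2]-[.527,-.0558],np.ones(len(Q))];print(np.linalg.lstsq(A,Q[:,2],rcond=None)[0])
E
```

```text
eef_pos: [0.4381, -0.2291, 0.1953]
wrist_force: [1.1, 0.6, -3.3]
eef_pos: [0.4086, -0.327, 0.1966]
wrist_force: [-0.1, 0.1, -3.5]
at 408.6 -327.0 196.6 psi 89.69 F [-0.1  0.1 -3.5] open 17.0 grip 61 t 44.2
[-0.015,0.007,0.758,-0.004]
cover c=(526.9,-55.1) mean=(526.8,-55.8) 131.6x160.9 a=81.73 n=4004
[ 0.00010145 -0.00021218  0.05549724]
```

Cover is flat (slope 0.0002 rad): shut. Lower the mallet.

```bash

python3 -m handwheel '[[[-0.015,0.007,0.25,0],[-0.015,0.007,0.5,0],[-0.015,0.007,0.7,0],[-0.015,0.007,0.76,0],[-0.015,0.007,0.8,0],[-0.015,0.007,0.8,0],[-0.015,0.007,0.8,0]]]'| grep -E 'pos|t_force'
python3 - <<'E'
from h import *
c,o=snap("wrist");P=cloud(c,o)*1000
for r in(110,190,270): print(r,[np.median(P[r-3:r+3,a:a+8].reshape(-1,3),0).round(1) for a in(250,325,400)])
print(o["eef_pos"])
E
```

```text
eef_pos: [0.4109, -0.3317, 0.0388]
wrist_force: [-0.2, 0.3, -3.7]
110 [array([ 393.1, -257.8,   73.7]), array([ 412.2, -257.8,   73.6]), array([ 431.3, -257.8,   73.4])]
190 [array([ 392.2, -278.1,   73.5]), array([ 412.3, -278.2,   73.6]), array([ 432.2, -278.1,   73.7])]
270 [array([ 391. , -301. ,   73.3]), array([ 412.2, -300.9,   73.5]), array([ 433.7, -300.9,   73.4])]
[ 0.41091344 -0.33168194  0.03879767]
```

```bash

python3 -m handwheel '[[[0,0,0.02,0],[0,0,0.04,0],[0,0,0.048,0],[0,0,0.05,0],[0,0,0.05,0]]]'| grep -E 'pos|t_force'
python3 -m handwheel '[[[0,0,0.003,0],[0,0,0.003,0],[0,0,0.003,0]]]'| grep -E 'pos|t_force'
```

```text
eef_pos: [0.41, -0.3308, 0.028]
wrist_force: [-3.4, 2.4, 6.5]
eef_pos: [0.41, -0.3309, 0.0279]
wrist_force: [-4.6, 2.7, 10.3]
```

Seated. Release, lift clear, and check.

```bash

python3 -m handwheel '[[[0,0,0,0],[0,0,0,0],[0,0,0,0],[0,0,0,0]]]' 50| grep -E 'pos|t_force|open'
python3 -m handwheel '[[[0,0,-0.1,0],[0,0,-0.4,0],[0,0,-0.7,0],[0,0,-1,0],[0,0,-1,0]]]'| grep -E 'pos|t_force'
python3 -m handwheel '[[[-0.3,0,0,0],[-0.6,0,-0.1,0],[-0.9,0,-0.2,0],[-0.9,0,-0.2,0],[-0.9,0,-0.2,0]]]'| grep -E 'pos|t_force'
python3 - <<'E'
from h import *
c,o=snap("top","t13.png");snap("scene","s13.png");print(o["time_s"])
E
```

```text
eef_pos: [0.4101, -0.3307, 0.0266]
wrist_force: [-0.8, -0.2, 0.3]
opening: 0.588
eef_pos: [0.4123, -0.3333, 0.2327]
wrist_force: [0.0, -0.1, 0.0]
eef_pos: [0.4094, -0.51, 0.2647]
wrist_force: [0.8, 0.4, -0.8]
47.9
```

View pics/s13.png

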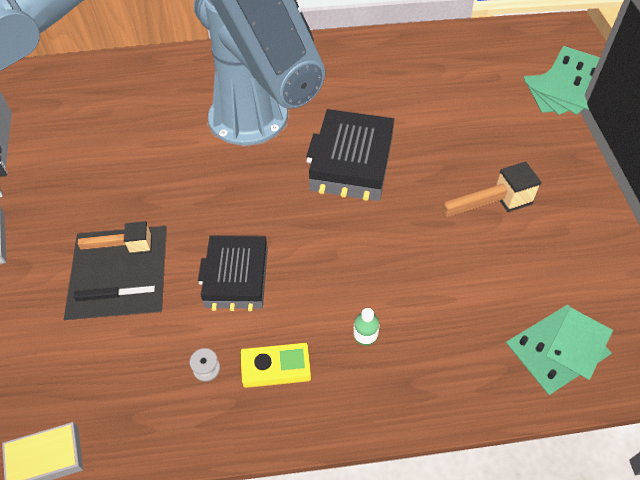

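The scene shows the mallet on its head on the mat (137,238), the pry tool flat on the mat (115,293) and the cover shut (235,260). The bottle, spool and meter are where they were.

```bash
python3 -c "
from bench import ctrl
print(ctrl.hand_in())"
```

```text
the job is handed in; nothing more can be done
None
```

Job handed in at about 48 s: the cover was pried open past upright, all three rivets present (rivet3 was absent) were driven home with the mallet, and the cover was shut; the mallet stands on its head and the pry tool lies flat on the mat, with the bottle, spool and meter untouched.

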